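# Turn the condiment carousel to the shaker

### The job

Push the carousel round gently by its rim, with the fingertips and without gripping it, until the round steel shaker stands at the front, in line with the pointer that sticks out from the carousel's foot. Do not touch, lift or tip the shaker or the tubs standing on the carousel, leave everything else on the worktop where it is, and finish with the carousel at rest and the hand clear.

Things in the scene. Friction and masses are not known exactly. Their poses are not given: they have to be found in the camera images.
- foot: Fixed dark steel foot of the carousel: a 220 mm disc, 10 mm thick, on the worktop, with a flat tongue 30 mm wide and 8 mm high that sticks out from under the carousel and ends in an arrowhead 250 mm from the centre: the pointer. Origin: on the carousel's axis, at worktop height. Its z is up; the pointer lies along its -x axis, roughly towards the robot. The foot does not move.
- turntable: The carousel: a white plastic disc 330 mm across that turns either way for several turns on the foot's vertical axis, carrying the shaker, four tubs, and a hub 44 mm across. It stays where it is left (friction about 0.12 N m, 1 N at the rim). Origin: on the axis, 36 mm above the worktop; the disc's top is 50 mm above the worktop. z up; x and y turn with the disc.
- peg (a point): Foot of one of the eight alike upright steel pegs fixed round the carousel's rim, 16 mm thick, 45 mm tall, tops 95 mm above the worktop. This point: the peg's centre at the disc's top face, 153 mm from the axis, at 22.5 degrees from the disc's x axis; the other pegs follow every 45 degrees.
- shaker: The round steel shaker with a domed top, 49 mm across and 70 mm tall (top 120 mm above the worktop), the only round container on the carousel, standing loose about 80 mm from the axis. Origin: centre of its underside; z up.
- bowl_big: Steel mixing bowl, 200 mm across, 80 mm tall, on the worktop to the robot's left. Origin: centre of its underside.
- bowl_small: Steel bowl, 150 mm across, 65 mm tall, to the robot's right. Origin: centre of its underside.
- tub_loose: Lidded clear plastic tub 110 x 85 mm, 55 mm tall, on the worktop at near left. Origin: centre of its underside.
- spoon: Steel spoon, 220 mm long, lying on the worktop at near right. Origin: about its middle, at worktop height.
- bowl_white: Small white ceramic bowl, 100 mm across, 45 mm tall, at far right. Origin: centre of its underside.
- tub1: One of four alike lidded clear plastic tubs on the carousel, 46 x 62 mm, 50 mm tall (top 100 mm above the worktop). Origin: centre of its underside; its x axis (46 mm) lies roughly radial to the carousel.
- tub2: One of four alike lidded clear plastic tubs on the carousel, 46 x 62 mm, 50 mm tall (top 100 mm above the worktop). Origin: centre of its underside; its x axis (46 mm) lies roughly radial to the carousel.
- tub3: One of four alike lidded clear plastic tubs on the carousel, 46 x 62 mm, 50 mm tall (top 100 mm above the worktop). Origin: centre of its underside; its x axis (46 mm) lies roughly radial to the carousel.
- tub4: One of four alike lidded clear plastic tubs on the carousel, 46 x 62 mm, 50 mm tall (top 100 mm above the worktop). Origin: centre of its underside; its x axis (46 mm) lies roughly radial to the carousel.

How it is judged:
By the outcome, as a careful person would: the job done as asked, in the order asked, and still so for the second after the job is handed in, with the robot touching nothing.
It also fails if it takes over 51 s, if anything falls off the work surface, if the arm or the gripper's body presses on something with over 40 N, if the wrist force passes 120 N, or if a joint passes its speed limit or range.

### The arm

A 7-joint arm with a two-finger parallel gripper is mounted at the origin on the work surface. World frame = base frame: x ahead of the robot, y to its left, z up, the work surface at z = 0. Lengths are in mm, angles in rad, forces in N, time in s.
With the tool pointing down it reaches from about 425 to 925 mm from the base axis. Payload 6.8 kg.
Tool frame: the origin (TCP) lies midway between the tips of the shut fingers; the grasp point (between the pads) lies 19 mm behind it (bot.grip_point_offset is the distance from the TCP to the grasp point, in mm); z points along the fingers, y is the line along which they close (so a half turn about z gives the same grasp; the last joint's range is limited). The gripper opens to 85 mm and grips with 20 to 120 N. Pads are 22 mm wide; open, the fingers measure 114 mm over their backs; the gripper's body (76 mm by 85 mm) begins 54 mm behind the grasp point. The pads swing forward as they close: fully open they stand 13 mm farther back than shut.
Start: joints at [-1.277, 0.477, 0.022, 1.555, -0.011, 1.109, -0.083], TCP at [263.974, 621.261, 231.308] pointing down, gripper open.
Joint ranges: [-2.96, 2.96], [-0.34, 2.1], [-1.41, 1.46], [0.24, 2.44], [-1.37, 4.51], [0.17, 1.92], [-2.96, 2.96]. Speed limits (rad/s): [2.39, 2.39, 3.14, 3.14, 3.14, 3.14, 3.14].

### API

Orientations are given as a unit quaternion [w, x, y, z].
In Python, from plant import bot, get_image, camera_params gives the robot as it stands.
- The arm moves only by the tool move_arm, never from a script. Its argument "commands" is a list of rows, each an object of numbers: "dx", "dy", "dz": the shift along the tool's x, y, z in mm; "rx", "ry", "rz": the turn, a rotation vector about the tool's x, y, z in degrees; "grip": the gripper's target within -1 to 1 (fully open at 1, half-way at 0, shut at -1). In form: [{"dx": .., "dy": .., "dz": .., "rx": .., "ry": .., "rz": .., "grip": ..}, ...]. A call has 1 to 12 rows; each row is the pose to reach, as a shift and turn from the pose commanded when the call began, along the tool's axes at that moment; what a row does not reach only later rows make up. A row lasts 1/10 s, in which the tool goes at most 50 mm and 8.59 degrees, less where a joint would pass 70% of its speed; a pose out of reach is approached as far as the arm can. A call with a gripper value outside its range is refused whole. The fingers move at their own pace and stop on an object; "grip_force" is the grip in N (left out, the last holds). Time passes only in rows, so rows that repeat a pose let the fingers close. It gives the time, the measured TCP pose, the force, the opening and the grip force at its end, in the units of the state.
- bot.state(): the state, without advancing time (a new reading comes with each control period).
- get_image(name): name is "scene" or "top" or "wrist"; returns (picture, depth): 400x640x3 uint8, red, green, blue; 400x640 float32, mm along the optical axis (not along the pixel's ray), 0 where there is no reading.
- camera_params(name): a dict with "mtx" (3x3 intrinsics, pixels), "R" (3x3) and "t" (3): a world point X has camera coordinates R X + t. Camera axes: x right, y down, z forward; pixel columns grow to the right and rows downward; lengths in mm; the calibration is good to about 2 mm. A picture is of the moment at which its call begins: read the wrist's pose just before it. camera_params takes no time and is no camera call; for the wrist camera it gives the pose at the moment of the call.
- bot.finish_job(): hands the job in; it is judged then, once.
The state is a dict: "time": time; "joints": joint angles; "qd": joint speeds; "joint_torque": joint torques, N m; "position": TCP position; "tool_rot": TCP orientation; "wrist_force": force on the tool from outside, world axes, zero at the start; "torque": the same for the moment, N m; "opening": opening from 0.0 (shut) to 1.0 (fully open); "gripper_force": force on a finger pad.
Only numpy, scipy, OpenCV 4.12 (cv2) and the standard library are available. Lean on these libraries where they do the work, as an engineer would, in place of code of your own. Each camera call takes 0.05 s, during which the arm holds its last target. There are 200 camera calls.

## Working session

There is one attempt and no reset: what is moved stays moved. The work goes in short steps, Python scripts to look and compute and a tool call to move; the robot and the scene stay as the last step left them, time stands still between calls to the robot, and variables do not carry over. Pictures are saved under pics/ and viewed, at most 10 in all, crops included, and the job is handed in when it is done.

Besides the shell and the picture viewer there is one more tool, called after "Request:" in YAML: its name, and indented under it one key for each argument. move_arm: Moves the arm, as the interface text tells. Its arguments: {"type":"object","properties":{"commands":{"type":"array"},"grip_force":{"type":"number"}},"required":["commands"]}

```bash
mkdir -p pics
python3 - <<'E'
from plant import bot,get_image,camera_params
import cv2,numpy as np
for n in("top","scene"):
    p,d=get_image(n); cv2.imwrite(f"pics/{n}0.png",p[:,:,::-1]); np.savez(f"{n}0.npz",p=p,d=d)
    c=camera_params(n); print(n,c["mtx"],c["R"],c["t"])
s=bot.state();print(s["time"],s["position"],s["tool_rot"],s["opening"])
E
```

```text
top [[397.27745127   0.         318.69815367]
 [  0.         397.27745127 197.92574024]
 [  0.           0.           1.        ]] [[-0.00840394 -0.99976627 -0.01991908]
 [-0.99791751  0.00965905 -0.06377571]
 [ 0.0639532   0.01934163 -0.99776545]] [ -15.90838803  506.56270873 1361.55430411]
scene [[371.55207549   0.         319.02202639]
 [  0.         371.55207549 205.92993607]
 [  0.           0.           1.        ]] [[-0.79499028  0.6065615  -0.0085789 ]
 [ 0.48249114  0.6236791  -0.61500137]
 [-0.36768567 -0.49305935 -0.78847937]] [ 392.36477634 -190.16915266 1500.10862698]
0.1 [263.79747062 620.76042503 230.44428667] [-8.43735061e-05  1.99532096e-01  9.79890963e-01 -7.97365993e-04] 0.9983790954704781
```

View pics/top0.png

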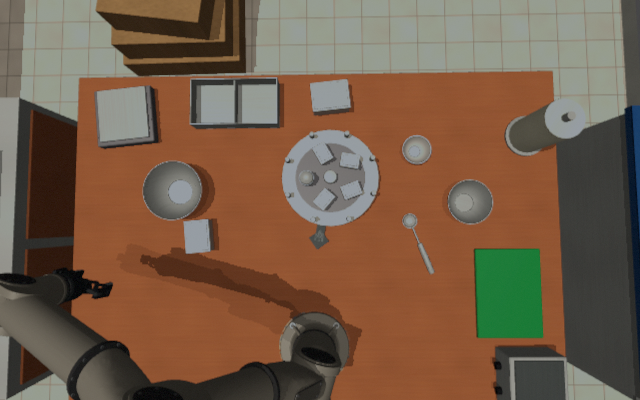

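View pics/scene0.png

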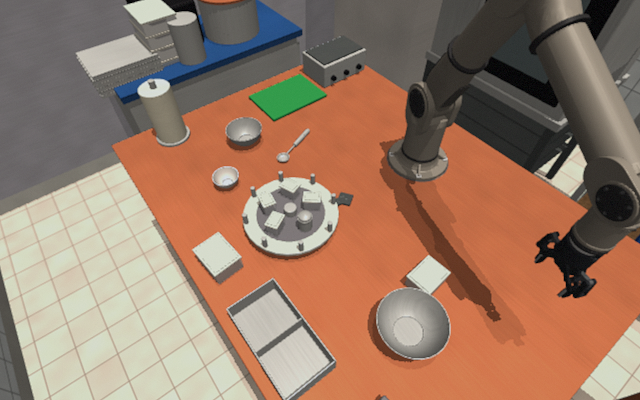

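The top view shows the carousel hub at about (330,177), the shaker at (308,178) on the robot's left, and the pointer tip at (319,247). The shaker therefore needs roughly a quarter turn counter-clockwise, seen from above. Next I'll measure it.

```bash
cat > h.py <<'E'
import numpy as np,cv2
from plant import bot,get_image,camera_params
def ray(n,uv,z,c=None):
    c=c or camera_params(n); R,t=c["R"],c["t"]; C=-R.T@t
    d=R.T@np.linalg.inv(c["mtx"])@np.array([uv[0],uv[1],1.]); return C+d*(z-C[2])/d[2]
def proj(n,X,c=None):
    c=c or camera_params(n); q=c["mtx"]@(c["R"]@np.asarray(X,float)+c["t"]); return q[:2]/q[2]
def ang(v): return np.degrees(np.arctan2(v[1],v[0]))
E
python3 - <<'E'
from h import *
f=np.load("top0.npz");p=f["p"]
g=p.astype(int)
# white rim mask: low saturation, bright
hsv=cv2.cvtColor(p,cv2.COLOR_RGB2HSV)
m=((hsv[:,:,1]<60)&(hsv[:,:,2]>130)).astype(np.uint8); m[:, :270]=0;m[:,390:]=0;m[:120]=0;m[232:]=0
cs,_=cv2.findContours(m,cv2.RETR_EXTERNAL,cv2.CHAIN_APPROX_NONE)
c=max(cs,key=cv2.contourArea); 
hull=cv2.convexHull(c); e=cv2.fitEllipse(c); print("ell",e)
C=ray("top",e[0],45);print("centre",C)
for uv in((308,178),):print(ray("top",uv,110))
for uv in((319,247),(319,237)):print("ptr",ray("top",uv,8))
cv2.imwrite("pics/crop0.png",cv2.resize(p[120:255,265:395,::-1],None,fx=4.4,fy=4.4,interpolation=cv2.INTER_CUBIC))
E
```

```text
ell ((329.6124572753906, 177.63015747070312), (93.74356842041016, 95.17646789550781), 23.062788009643555)
centre [573.39789145 -58.78562415  45.        ]
[565.44947097  11.84055794 110.        ]
ptr [336.74657459 -19.94689841   8.        ]
ptr [371.20292005 -20.23820565   8.        ]
```

View pics/crop0.png

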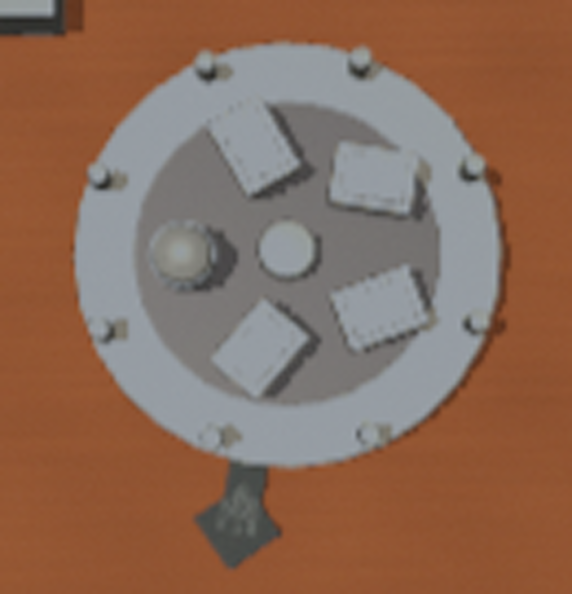

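```bash
cat >> h.py <<'E'
def world(n,d,c=None):
    c=c or camera_params(n); v,u=np.indices(d.shape); K=c["mtx"]
    P=np.stack([(u-K[0,2])/K[0,0]*d,(v-K[1,2])/K[1,1]*d,d],-1); return (P-c["t"])@c["R"]
def shaker(d,C,n="top"):
    W=world(n,d); r=np.hypot(W[...,0]-C[0],W[...,1]-C[1])
    m=(d>0)&(r>45)&(r<120)&(W[...,2]>104)&(W[...,2]<130)
    q=W[m]; return q[:,:2].mean(0),len(q),q[:,2].max()
E
python3 - <<'E'
from h import *
d=np.load("top0.npz")["d"]
px=lambda x,y:(265+(x+.5)/4.4-.5,120+(y+.5)/4.4-.5)
pk=np.array([ray("top",px(*q),95)[:2] for q in((207,63),(358,58),(472,163),(478,320),(372,432),(211,434),(105,326),(99,174))])
C=pk.mean(0);print("C pegs",C)
for q in pk:print(q,np.hypot(*(q-C)),ang(q-C))
T=ray("top",px(233,568),8)[:2];print("tip",T,np.hypot(*(T-C)),ang(T-C))
S=ray("top",px(183,253),105)[:2];print("shaker ray",S,np.hypot(*(S-C)),ang(S-C))
S,n,z=shaker(d,C);print("shaker depth",S,n,z,np.hypot(*(S-C)),ang(S-C))
W=world("top",d);r=np.hypot(W[...,0]-C[0],W[...,1]-C[1]);m=(r>140)&(r<168)&(W[...,2]>42)&(W[...,2]<58)
q=W[m];print("disc z",np.median(q[:,2]))
A=np.c_[2*q[:,:2],np.ones(len(q))]
from scipy.spatial.transform import Rotation as R
s=bot.state();w,x,y,zz=s["tool_rot"];print(R.from_quat([x,y,zz,w]).as_matrix().round(3))
E
```

```text
C pegs [574.93938449 -59.55771281]
[ 7.13383992e+02 -5.42997011e-01] 150.4979932250863 23.087073527406382
[ 715.71387695 -113.81664508] 150.8691136664085 -21.07823708588341
[ 635.32428338 -197.71088063] 150.77345187749438 -66.39050589003226
[ 517.86816682 -200.16084488] 151.744405607765 -112.09237566706318
[ 435.61286371 -120.57532414] 152.1020324858738 -156.34913623640062
[435.16729213  -1.48304321] 151.35687976328308 157.4373372864581
[516.14766025  76.86658747] 148.5532111632271 113.31351000648536
[630.29694093  80.96144499] 151.03010549014806 68.49802755095648
tip [330.91969532 -14.94294054] 248.0646823025774 169.63889751226833
shaker ray [568.98768068  17.90137511] 77.68740618211467 94.39378769275497
shaker depth [569.01453042 -36.02487993] 349 128.51852667282355 24.267223147182012 104.13163503318772
disc z 50.8340417080091
[[-0.92   0.391 -0.   ]
 [ 0.391  0.92  -0.002]
 [-0.    -0.002 -1.   ]]
```

Request:
move_arm:
  commands:
    - {"dx": -15,"dy": -9,"rz": 1,"grip": -1}
    - {"dx": -45,"dy": -27,"rz": 2,"grip": -1}
    - {"dx": -85,"dy": -51,"rz": 3,"grip": -1}
    - {"dx": -127,"dy": -77,"rz": 4,"grip": -1}
    - {"dx": -169,"dy": -102,"rz": 5,"grip": -1}
    - {"dx": -211,"dy": -127,"rz": 6,"grip": -1}
    - {"dx": -253,"dy": -153,"rz": 7,"grip": -1}
    - {"dx": -295,"dy": -178,"rz": 8,"grip": -1}
    - {"dx": -337,"dy": -203,"rz": 10,"grip": -1}
    - {"dx": -379,"dy": -229,"rz": 12,"grip": -1}
    - {"dx": -421,"dy": -254,"rz": 13,"grip": -1}
    - {"dx": -463,"dy": -280,"rz": 13,"grip": -1}

```text
invalid input
```

```bash
cat >> h.py <<'E'
from scipy.spatial.transform import Rotation as Ro
C0=np.array([575.,-59.5])
def plan(poses):
    "poses: (x,y,z,world angle of tool x deg) -> tool-frame shifts"
    s=bot.state();w,x,y,z=s["tool_rot"];M=Ro.from_quat([x,y,z,w]).as_matrix()
    a0=ang(M[:,0]);print("t",s["time"],"pos",s["position"].round(1) if hasattr(s["position"],"round") else s["position"],"a",round(a0,1),"F",np.round(s["wrist_force"],1),"open",round(s["opening"],2),"phi",round(ang(np.array(s["position"][:2])-C0),1))
    for X,Y,Z,a in poses: print((M.T@(np.array([X,Y,Z])-s["position"])).round(1),"rz",round((a0-a+180)%360-180,1))
def arc(phis,r=153,z=73): return [(C0[0]+r*np.cos(np.radians(f)),C0[1]+r*np.sin(np.radians(f)),z,f+90) for f in phis]
E
python3 -c "
from h import *
plan(arc([53],z=231)+arc([53],z=73))"
```

```text
t 0.1 pos [263.8 620.8 230.4] a 157.0 F [-1.2 -0.9  0.3] open 1.0 phi 114.6
[-5.894e+02 -3.559e+02  1.000e-01] rz 14.0
[-589.4 -355.7  158.1] rz 14.0
```

Request:
move_arm:
  commands:
    - {"dx": -15,"dy": -9,"dz": 0,"rx": 0,"ry": 0,"rz": 1,"grip": -1}
    - {"dx": -45,"dy": -27,"dz": 0,"rx": 0,"ry": 0,"rz": 2,"grip": -1}
    - {"dx": -85,"dy": -51,"dz": 0,"rx": 0,"ry": 0,"rz": 3,"grip": -1}
    - {"dx": -127,"dy": -77,"dz": 0,"rx": 0,"ry": 0,"rz": 4,"grip": -1}
    - {"dx": -169,"dy": -102,"dz": 0,"rx": 0,"ry": 0,"rz": 5,"grip": -1}
    - {"dx": -211,"dy": -127,"dz": 0,"rx": 0,"ry": 0,"rz": 6,"grip": -1}
    - {"dx": -253,"dy": -153,"dz": 0,"rx": 0,"ry": 0,"rz": 7,"grip": -1}
    - {"dx": -295,"dy": -178,"dz": 0,"rx": 0,"ry": 0,"rz": 8,"grip": -1}
    - {"dx": -337,"dy": -203,"dz": 0,"rx": 0,"ry": 0,"rz": 10,"grip": -1}
    - {"dx": -379,"dy": -229,"dz": 0,"rx": 0,"ry": 0,"rz": 12,"grip": -1}
    - {"dx": -421,"dy": -254,"dz": 0,"rx": 0,"ry": 0,"rz": 13,"grip": -1}
    - {"dx": -463,"dy": -280,"dz": 0,"rx": 0,"ry": 0,"rz": 13,"grip": -1}
  grip_force: 30

```text
time: 1.3
position: [581.2, 179.2, 231.4]
tool_rot: [-0.0, 0.31, 0.951, -0.0]
wrist_force: [0.9, 0.6, 0.1]
opening: -0.001
gripper_force: 0.0
```

```bash
python3 -c "
from h import *
plan(arc([53],z=231)+arc([53],z=73))"
```

```text
t 1.3 pos [581.2 179.2 231.4] a 143.9 F [0.9 0.6 0.1] open -0.0 phi 88.5
[-138.1  -43.4    0.4] rz 0.9
[-138.1  -43.4  158.4] rz 0.9
```

Request:
move_arm:
  commands:
    - {"dx": -40,"dy": -12,"dz": 0,"rx": 0,"ry": 0,"rz": 0,"grip": -1}
    - {"dx": -80,"dy": -25,"dz": 0,"rx": 0,"ry": 0,"rz": 1,"grip": -1}
    - {"dx": -115,"dy": -36,"dz": 0,"rx": 0,"ry": 0,"rz": 1,"grip": -1}
    - {"dx": -133,"dy": -42,"dz": 0,"rx": 0,"ry": 0,"rz": 1,"grip": -1}
    - {"dx": -138,"dy": -43,"dz": 15,"rx": 0,"ry": 0,"rz": 1,"grip": -1}
    - {"dx": -138,"dy": -43,"dz": 30,"rx": 0,"ry": 0,"rz": 1,"grip": -1}
    - {"dx": -138,"dy": -43,"dz": 50,"rx": 0,"ry": 0,"rz": 1,"grip": -1}
    - {"dx": -138,"dy": -43,"dz": 70,"rx": 0,"ry": 0,"rz": 1,"grip": -1}
    - {"dx": -138,"dy": -43,"dz": 80,"rx": 0,"ry": 0,"rz": 1,"grip": -1}

```text
time: 2.2
position: [663.9, 69.4, 147.7]
tool_rot: [-0.003, 0.316, 0.949, -0.001]
wrist_force: [-0.0, 0.7, 0.1]
opening: -0.002
gripper_force: 0.0
```

Run:
```python
from h import *
plan(arc([53],z=73)+arc([57],z=73))
p,d=get_image("top")
cv2.imwrite("pics/t1.png",cv2.resize(p[120:255,265:395,::-1],None,fx=4.4,fy=4.4,interpolation=cv2.INTER_CUBIC))
```

```text
t 2.2 pos [663.9  69.4 147.7] a 143.2 F [-0.   0.7  0.1] open -0.0 phi 55.4
[-6.9 -3.3 74.7] rz 0.2
[ 3.8 -3.6 74.8] rz -3.8
```

View pics/t1.png

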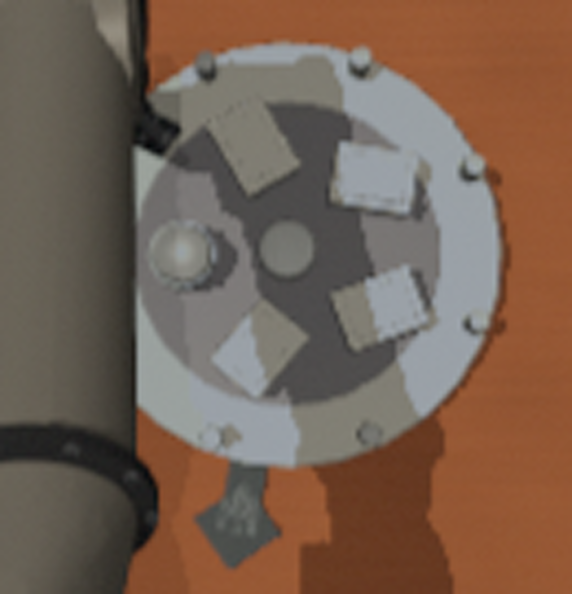

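The shaker is still at (183,253), and the fingers are above the gap between the two left and far-left pegs. I'll descend now.

Request:
move_arm:
  commands:
    - {"dx": 0,"dy": 0,"dz": 20,"rx": 0,"ry": 0,"rz": 0,"grip": -1}
    - {"dx": 0,"dy": 0,"dz": 40,"rx": 0,"ry": 0,"rz": 0,"grip": -1}
    - {"dx": 0,"dy": 0,"dz": 55,"rx": 0,"ry": 0,"rz": 0,"grip": -1}
    - {"dx": 0,"dy": 0,"dz": 68,"rx": 0,"ry": 0,"rz": 0,"grip": -1}
    - {"dx": 0,"dy": 0,"dz": 74,"rx": 0,"ry": 0,"rz": 0,"grip": -1}
    - {"dx": 0,"dy": 0,"dz": 75,"rx": 0,"ry": 0,"rz": 0,"grip": -1}

```text
time: 2.85
position: [666.6, 66.7, 75.7]
tool_rot: [-0.0, 0.317, 0.948, -0.0]
wrist_force: [-0.1, 0.4, 0.0]
opening: 0.002
gripper_force: 0.0
```

```bash
python3 -c "
from h import *
plan(arc([54,56,58,60,62,64,66,68,70,72]))"
```

```text
t 2.85 pos [666.6  66.7  75.7] a 143.0 F [-0.1  0.4  0. ] open 0.0 phi 54.0
[-0.1 -2.9  2.7] rz -1.0
[ 5.2 -3.1  2.7] rz -3.0
[10.5 -3.5  2.7] rz -5.0
[15.8 -4.   2.7] rz -7.0
[21.1 -4.8  2.7] rz -9.0
[26.4 -5.7  2.7] rz -11.0
[31.6 -6.8  2.7] rz -13.0
[36.8 -8.1  2.7] rz -15.0
[41.9 -9.6  2.7] rz -17.0
[ 47.  -11.2   2.7] rz -19.0
```

Request:
move_arm:
  commands:
    - {"dx": 2,"dy": -1,"dz": 1,"rx": 0,"ry": 0,"rz": -2,"grip": -1}
    - {"dx": 5,"dy": -3,"dz": 2,"rx": 0,"ry": 0,"rz": -3,"grip": -1}
    - {"dx": 9,"dy": -3.4,"dz": 2.5,"rx": 0,"ry": 0,"rz": -4.5,"grip": -1}
    - {"dx": 13,"dy": -3.7,"dz": 2.5,"rx": 0,"ry": 0,"rz": -6,"grip": -1}
    - {"dx": 16,"dy": -4,"dz": 2.5,"rx": 0,"ry": 0,"rz": -7,"grip": -1}
    - {"dx": 18,"dy": -4.4,"dz": 2.5,"rx": 0,"ry": 0,"rz": -8,"grip": -1}
    - {"dx": 20,"dy": -4.7,"dz": 2.5,"rx": 0,"ry": 0,"rz": -8.5,"grip": -1}
    - {"dx": 22,"dy": -5,"dz": 2.5,"rx": 0,"ry": 0,"rz": -9.5,"grip": -1}
    - {"dx": 24.5,"dy": -5.3,"dz": 2.5,"rx": 0,"ry": 0,"rz": -10.3,"grip": -1}
    - {"dx": 27,"dy": -5.9,"dz": 2.5,"rx": 0,"ry": 0,"rz": -11.3,"grip": -1}
    - {"dx": 29.5,"dy": -6.4,"dz": 2.5,"rx": 0,"ry": 0,"rz": -12.2,"grip": -1}
    - {"dx": 32,"dy": -7,"dz": 2.5,"rx": 0,"ry": 0,"rz": -13.2,"grip": -1}

```text
time: 4.05
position: [637.0, 80.4, 73.9]
tool_rot: [0.0, 0.206, 0.979, 0.0]
wrist_force: [1.9, -1.0, 1.2]
opening: -0.003
gripper_force: 0.4
```

```bash
python3 -c "
from h import *
plan(arc([66+1.3*k for k in range(1,13)]))"
```

```text
t 4.05 pos [637.   80.4  73.9] a 156.3 F [ 1.9 -1.   1.2] open -0.0 phi 66.1
[ 3.3 -0.   0.9] rz -1.0
[ 6.7 -0.1  0.9] rz -2.3
[10.2 -0.3  0.9] rz -3.6
[13.7 -0.6  0.9] rz -4.9
[17.1 -0.9  0.9] rz -6.2
[20.6 -1.3  0.9] rz -7.5
[24.  -1.8  0.9] rz -8.8
[27.4 -2.4  0.9] rz -10.1
[30.8 -3.   0.9] rz -11.4
[34.2 -3.8  0.9] rz -12.7
[37.6 -4.6  0.9] rz -14.0
[41.  -5.5  0.9] rz -15.3
```

Request:
move_arm:
  commands:
    - {"dx": 3,"dy": 0,"dz": 0,"rx": 0,"ry": 0,"rz": -1.2,"grip": -1}
    - {"dx": 6.5,"dy": -0.1,"dz": 0,"rx": 0,"ry": 0,"rz": -2.5,"grip": -1}
    - {"dx": 10,"dy": -0.3,"dz": 0,"rx": 0,"ry": 0,"rz": -3.8,"grip": -1}
    - {"dx": 13.7,"dy": -0.6,"dz": 0,"rx": 0,"ry": 0,"rz": -5.1,"grip": -1}
    - {"dx": 17.1,"dy": -0.9,"dz": 0,"rx": 0,"ry": 0,"rz": -6.4,"grip": -1}
    - {"dx": 20.6,"dy": -1.3,"dz": 0,"rx": 0,"ry": 0,"rz": -7.7,"grip": -1}
    - {"dx": 24,"dy": -1.8,"dz": 0,"rx": 0,"ry": 0,"rz": -9,"grip": -1}
    - {"dx": 27.4,"dy": -2.4,"dz": 0,"rx": 0,"ry": 0,"rz": -10.3,"grip": -1}
    - {"dx": 30.8,"dy": -3,"dz": 0,"rx": 0,"ry": 0,"rz": -11.6,"grip": -1}
    - {"dx": 34.2,"dy": -3.8,"dz": 0,"rx": 0,"ry": 0,"rz": -12.9,"grip": -1}
    - {"dx": 37.6,"dy": -4.6,"dz": 0,"rx": 0,"ry": 0,"rz": -14.2,"grip": -1}
    - {"dx": 41,"dy": -5.5,"dz": 0,"rx": 0,"ry": 0,"rz": -15.5,"grip": -1}

```text
time: 5.25
position: [597.1, 91.8, 73.8]
tool_rot: [-0.0, 0.072, 0.997, -0.0]
wrist_force: [0.4, -0.6, 0.8]
opening: 0.001
gripper_force: 0.4
```

```bash
python3 -c "
from h import *
plan(arc([82+1.3*k for k in (1,6,12)]))"
```

```text
t 5.25 pos [597.1  91.8  73.8] a 171.8 F [ 0.4 -0.6  0.8] open 0.0 phi 81.7
[4.3 0.1 0.8] rz -1.5
[21.6 -1.4  0.8] rz -8.0
[41.9 -5.7  0.8] rz -15.8
```

Request:
move_arm:
  commands:
    - {"dx": 3.4,"dy": 0,"dz": 0,"rx": 0,"ry": 0,"rz": -1.2,"grip": -1}
    - {"dx": 6.8,"dy": -0.1,"dz": 0,"rx": 0,"ry": 0,"rz": -2.5,"grip": -1}
    - {"dx": 10.3,"dy": -0.3,"dz": 0,"rx": 0,"ry": 0,"rz": -3.8,"grip": -1}
    - {"dx": 13.7,"dy": -0.6,"dz": 0,"rx": 0,"ry": 0,"rz": -5.1,"grip": -1}
    - {"dx": 17.1,"dy": -0.9,"dz": 0,"rx": 0,"ry": 0,"rz": -6.4,"grip": -1}
    - {"dx": 20.6,"dy": -1.3,"dz": 0,"rx": 0,"ry": 0,"rz": -7.7,"grip": -1}
    - {"dx": 24,"dy": -1.8,"dz": 0,"rx": 0,"ry": 0,"rz": -9,"grip": -1}
    - {"dx": 27.4,"dy": -2.4,"dz": 0,"rx": 0,"ry": 0,"rz": -10.3,"grip": -1}
    - {"dx": 30.8,"dy": -3,"dz": 0,"rx": 0,"ry": 0,"rz": -11.6,"grip": -1}
    - {"dx": 34.2,"dy": -3.8,"dz": 0,"rx": 0,"ry": 0,"rz": -12.9,"grip": -1}
    - {"dx": 37.6,"dy": -4.6,"dz": 0,"rx": 0,"ry": 0,"rz": -14.2,"grip": -1}
    - {"dx": 41,"dy": -5.5,"dz": 0,"rx": 0,"ry": 0,"rz": -15.5,"grip": -1}

```text
time: 6.45
position: [555.8, 92.2, 73.8]
tool_rot: [0.0, -0.064, 0.998, 0.0]
wrist_force: [1.2, -1.8, -0.6]
opening: -0.003
gripper_force: 0.4
```

Request:
move_arm:
  commands:
    - {"dx": 3.4,"dy": 0,"dz": 0,"rx": 0,"ry": 0,"rz": -1.2,"grip": -1}
    - {"dx": 6.8,"dy": -0.1,"dz": 0,"rx": 0,"ry": 0,"rz": -2.5,"grip": -1}
    - {"dx": 10.3,"dy": -0.3,"dz": 0,"rx": 0,"ry": 0,"rz": -3.8,"grip": -1}
    - {"dx": 13.7,"dy": -0.6,"dz": 0,"rx": 0,"ry": 0,"rz": -5.1,"grip": -1}
    - {"dx": 17.1,"dy": -0.9,"dz": 0,"rx": 0,"ry": 0,"rz": -6.4,"grip": -1}
    - {"dx": 20.6,"dy": -1.3,"dz": 0,"rx": 0,"ry": 0,"rz": -7.7,"grip": -1}
    - {"dx": 24,"dy": -1.8,"dz": 0,"rx": 0,"ry": 0,"rz": -9,"grip": -1}
    - {"dx": 27.4,"dy": -2.4,"dz": 0,"rx": 0,"ry": 0,"rz": -10.3,"grip": -1}
    - {"dx": 30.8,"dy": -3,"dz": 0,"rx": 0,"ry": 0,"rz": -11.6,"grip": -1}
    - {"dx": 33.5,"dy": -3.7,"dz": 0,"rx": 0,"ry": 0,"rz": -12.6,"grip": -1}
    - {"dx": 36,"dy": -4.2,"dz": 0,"rx": 0,"ry": 0,"rz": -13.5,"grip": -1}
    - {"dx": 37.5,"dy": -4.6,"dz": 0,"rx": 0,"ry": 0,"rz": -14.2,"grip": -1}

```text
time: 7.65
position: [519.1, 83.0, 73.8]
tool_rot: [-0.0, -0.186, 0.983, 0.0]
wrist_force: [0.3, 0.2, -0.1]
opening: -0.003
gripper_force: 0.5
```

Run:
```python
from h import *
plan(arc([112+1.3*k for k in (1,6,12)]))
p,d=get_image("top")
cv2.imwrite("pics/t2.png",cv2.resize(p[120:255,265:395,::-1],None,fx=4.4,fy=4.4,interpolation=cv2.INTER_CUBIC))
```

```text
t 7.65 pos [519.1  83.   73.8] a -158.6 F [ 0.3  0.2 -0.1] open -0.0 phi 111.4
[ 5.  -0.1  0.8] rz -1.9
[22.3 -1.6  0.8] rz -8.4
[42.7 -6.1  0.8] rz -16.2
```

View pics/t2.png

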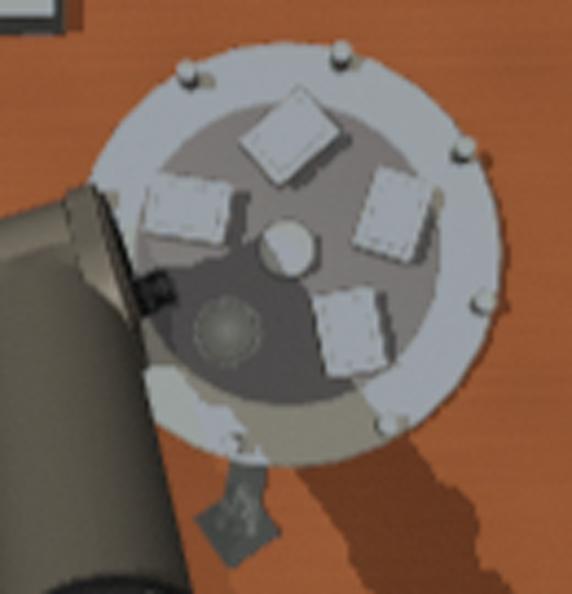

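Everything is turning with the disc. The shaker is at about (227,331) in the crop, which puts it part of the way to the pointer tip at (233,568).

Run:
```python
from h import *
px=lambda x,y:(265+(x+.5)/4.4-.5,120+(y+.5)/4.4-.5)
S=ray("top",px(227,331),105)[:2];print(S,np.hypot(*(S-C0)),ang(S-C0))
for q in((189,71),(341,50),(463,147),(484,299),(389,424),(235,441)):
    P=ray("top",px(*q),95)[:2];print(np.hypot(*(P-C0)),ang(P-C0)-22.5)
```

```text
[510.8032065  -14.20411114] 78.56809685598289 144.79402151479295
151.02903511759578 6.196939184519394
152.74568338328484 -38.32769869935848
150.3243028549849 -83.68839389893104
151.19066750834517 -128.45178264993797
152.57273623692745 -173.61280507294347
150.64702690068884 141.9906913793812
```

Request:
move_arm:
  commands:
    - {"dx": 3.4,"dy": 0,"dz": 0,"rx": 0,"ry": 0,"rz": -1.2,"grip": -1}
    - {"dx": 6.8,"dy": -0.1,"dz": 0,"rx": 0,"ry": 0,"rz": -2.5,"grip": -1}
    - {"dx": 10.3,"dy": -0.3,"dz": 0,"rx": 0,"ry": 0,"rz": -3.8,"grip": -1}
    - {"dx": 13.7,"dy": -0.6,"dz": 0,"rx": 0,"ry": 0,"rz": -5.1,"grip": -1}
    - {"dx": 17.1,"dy": -0.9,"dz": 0,"rx": 0,"ry": 0,"rz": -6.4,"grip": -1}
    - {"dx": 20.6,"dy": -1.3,"dz": 0,"rx": 0,"ry": 0,"rz": -7.7,"grip": -1}
    - {"dx": 24,"dy": -1.8,"dz": 0,"rx": 0,"ry": 0,"rz": -9,"grip": -1}
    - {"dx": 27.4,"dy": -2.4,"dz": 0,"rx": 0,"ry": 0,"rz": -10.3,"grip": -1}
    - {"dx": 30.8,"dy": -3,"dz": 0,"rx": 0,"ry": 0,"rz": -11.6,"grip": -1}
    - {"dx": 33.5,"dy": -3.7,"dz": 0,"rx": 0,"ry": 0,"rz": -12.6,"grip": -1}
    - {"dx": 36,"dy": -4.2,"dz": 0,"rx": 0,"ry": 0,"rz": -13.5,"grip": -1}
    - {"dx": 38,"dy": -4.8,"dz": 0,"rx": 0,"ry": 0,"rz": -14.4,"grip": -1}

```text
time: 8.9
position: [485.6, 64.7, 73.8]
tool_rot: [-0.0, -0.308, 0.951, 0.0]
wrist_force: [1.3, 0.8, 0.5]
opening: -0.0
gripper_force: 0.4
```

```bash
python3 -c "
from h import *
plan(arc([128,130,132,133,134,135,136]))"
```

```text
t 8.9 pos [485.6  64.7  73.8] a -144.1 F [1.3 0.8 0.5] open -0.0 phi 125.8
[ 6.  -0.1  0.8] rz -2.1
[11.3 -0.4  0.8] rz -4.1
[16.6 -0.9  0.8] rz -6.1
[19.3 -1.2  0.8] rz -7.1
[21.9 -1.6  0.8] rz -8.1
[24.5 -2.   0.8] rz -9.1
[27.2 -2.4  0.8] rz -10.1
```

Request:
move_arm:
  commands:
    - {"dx": 3,"dy": 0,"dz": 0,"rx": 0,"ry": 0,"rz": -1.1,"grip": -1}
    - {"dx": 6,"dy": -0.1,"dz": 0,"rx": 0,"ry": 0,"rz": -2.2,"grip": -1}
    - {"dx": 9,"dy": -0.3,"dz": 0,"rx": 0,"ry": 0,"rz": -3.3,"grip": -1}
    - {"dx": 12,"dy": -0.5,"dz": 0,"rx": 0,"ry": 0,"rz": -4.4,"grip": -1}
    - {"dx": 15,"dy": -0.8,"dz": 0,"rx": 0,"ry": 0,"rz": -5.5,"grip": -1}
    - {"dx": 17.5,"dy": -1,"dz": 0,"rx": 0,"ry": 0,"rz": -6.5,"grip": -1}
    - {"dx": 19.5,"dy": -1.2,"dz": 0,"rx": 0,"ry": 0,"rz": -7.2,"grip": -1}
    - {"dx": 21,"dy": -1.4,"dz": 0,"rx": 0,"ry": 0,"rz": -7.8,"grip": -1}
    - {"dx": 22,"dy": -1.6,"dz": 0,"rx": 0,"ry": 0,"rz": -8.1,"grip": -1}
    - {"dx": 22.5,"dy": -1.7,"dz": 0,"rx": 0,"ry": 0,"rz": -8.3,"grip": -1}
    - {"dx": 22.5,"dy": -1.7,"dz": 0,"rx": 0,"ry": 0,"rz": -8.3,"grip": -1}

```text
time: 10.0
position: [468.4, 50.1, 73.8]
tool_rot: [-0.0, -0.375, 0.927, 0.0]
wrist_force: [0.1, 0.2, -0.6]
opening: -0.002
gripper_force: 0.2
```

Run:
```python
from h import *
plan(arc([134,135,136]))
p,d=get_image("top")
cv2.imwrite("pics/t3.png",cv2.resize(p[120:255,265:395,::-1],None,fx=4.4,fy=4.4,interpolation=cv2.INTER_CUBIC))
```

```text
t 10.0 pos [468.4  50.1  73.8] a -135.9 F [ 0.1  0.2 -0.6] open -0.0 phi 134.2
[-0.5  0.1  0.8] rz 0.1
[2.2 0.1 0.8] rz -0.9
[4.8 0.  0.8] rz -1.9
```

View pics/t3.png

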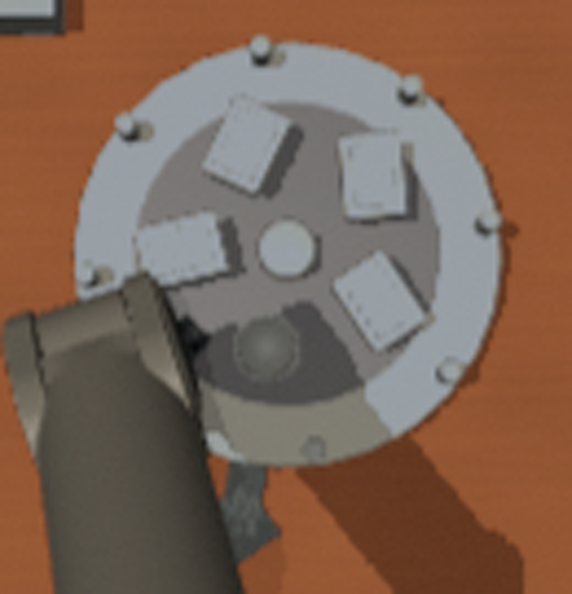

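The shaker is now at about (266,349), close to the pointer's line. I'll compute the remainder, with a better bearing for the pointer from the clear first image.

Run:
```python
from h import *
px=lambda x,y:(265+(x+.5)/4.4-.5,120+(y+.5)/4.4-.5)
S=ray("top",px(266,349),105)[:2];print("shaker",np.hypot(*(S-C0)),ang(S-C0))
D=[]
for q in((261,44),(410,84),(487,218),(450,368),(315,445),(126,123),(90,270)):
    P=ray("top",px(*q),95)[:2];D.append((ang(P-C0)-22.5)%45)
print(np.round(D,1),np.mean(D))
# pointer mask in first picture: dark grey, not orange
p=np.load("top0.npz")["p"];W=np.array([[ray("top",(u,v),8)[:2] for u in range(295,345)] for v in range(222,255)])
sub=p[222:255,295:345].astype(int); m=((sub.max(2)-sub.min(2)<28)&(sub.max(2)<115)).astype(np.uint8)
n,l,st,cen=cv2.connectedComponentsWithStats(m);k=1+st[1:,4].argmax();q=W[l==k]
c=q.mean(0);print("ptr",len(q),c,"bearing centroid",ang(c-C0),"farthest",max(np.hypot(*(q-C0).T)))
far=q[np.argsort(-np.hypot(*(q-C0).T))[:6]].mean(0);print("tip bearing",ang(far-C0),np.hypot(*(far-C0)))
# disc centre by ellipse on far side already ~ (573.4,-58.8)
for CC in((573.4,-58.8),):print(ang(c-CC),ang(S-np.array(CC)))
```

```text
shaker 79.5382517572722 167.90697355036573
[29.3 29.9 29.8 29.7 29.7 29.6 29. ] 29.56723672282027
ptr 245 [371.89551072 -20.45574473] bearing centroid 169.11836325783028 farthest 246.0773871472437
tip bearing 169.40949474768053 243.51051772047364
169.22600624760764 168.16409965501006
```

Request:
move_arm:
  commands:
    - {"dx": 1,"dy": 0,"dz": 0,"rx": 0,"ry": 0,"rz": -0.4,"grip": -1}
    - {"dx": 2,"dy": 0,"dz": 0,"rx": 0,"ry": 0,"rz": -0.8,"grip": -1}
    - {"dx": 3,"dy": 0,"dz": 0,"rx": 0,"ry": 0,"rz": -1.2,"grip": -1}
    - {"dx": 3.5,"dy": 0,"dz": 0,"rx": 0,"ry": 0,"rz": -1.3,"grip": -1}
    - {"dx": 3.5,"dy": 0,"dz": 0,"rx": 0,"ry": 0,"rz": -1.3,"grip": -1}
    - {"dx": 3.5,"dy": 0,"dz": 0,"rx": 0,"ry": 0,"rz": -1.3,"grip": -1}
    - {"dx": 0,"dy": 0,"dz": 0,"rx": 0,"ry": 0,"rz": -1.3,"grip": -1}
    - {"dx": -6,"dy": -0.3,"dz": 0,"rx": 0,"ry": 0,"rz": -1.3,"grip": -1}
    - {"dx": -14,"dy": -1,"dz": 0,"rx": 0,"ry": 0,"rz": -1.3,"grip": -1}
    - {"dx": -20,"dy": -1.5,"dz": 0,"rx": 0,"ry": 0,"rz": -1.3,"grip": -1}
    - {"dx": -22,"dy": -1.5,"dz": -5,"rx": 0,"ry": 0,"rz": -1.3,"grip": -1}
    - {"dx": -22,"dy": -1.5,"dz": -20,"rx": 0,"ry": 0,"rz": -1.3,"grip": -1}

```text
time: 11.25
position: [484.8, 64.7, 93.2]
tool_rot: [-0.001, -0.386, 0.922, 0.0]
wrist_force: [-0.9, -1.4, 0.6]
opening: -0.001
gripper_force: 0.0
```

```bash
python3 -c "
from h import *
plan([(480,70,230,-137),(440,330,230,-137)])"
```

```text
t 11.25 pos [484.8  64.7  93.2] a -134.6 F [-0.9 -1.4  0.6] open -0.0 phi 126.0
[  -0.2    7.3 -136.8] rz 2.4
[-157.3  218.3 -136.8] rz 2.4
```

Request:
move_arm:
  commands:
    - {"dx": 0,"dy": 0,"dz": -20,"rx": 0,"ry": 0,"rz": 0,"grip": -1}
    - {"dx": 0,"dy": 0,"dz": -50,"rx": 0,"ry": 0,"rz": 0,"grip": -1}
    - {"dx": 0,"dy": 0,"dz": -85,"rx": 0,"ry": 0,"rz": 0,"grip": -1}
    - {"dx": 0,"dy": 0,"dz": -120,"rx": 0,"ry": 0,"rz": 0,"grip": -1}
    - {"dx": 0,"dy": 5,"dz": -137,"rx": 0,"ry": 0,"rz": 0,"grip": -1}
    - {"dx": -20,"dy": 28,"dz": -137,"rx": 0,"ry": 0,"rz": 0,"grip": -1}
    - {"dx": -45,"dy": 62,"dz": -137,"rx": 0,"ry": 0,"rz": 0,"grip": -1}
    - {"dx": -70,"dy": 97,"dz": -137,"rx": 0,"ry": 0,"rz": 0,"grip": -1}
    - {"dx": -95,"dy": 132,"dz": -137,"rx": 0,"ry": 0,"rz": 0,"grip": -1}
    - {"dx": -120,"dy": 166,"dz": -137,"rx": 0,"ry": 0,"rz": 0,"grip": -1}
    - {"dx": -140,"dy": 195,"dz": -137,"rx": 0,"ry": 0,"rz": 0,"grip": -1}
    - {"dx": -150,"dy": 210,"dz": -137,"rx": 0,"ry": 0,"rz": 0,"grip": -1}

```text
time: 12.45
position: [439.7, 322.4, 231.2]
tool_rot: [0.0, -0.388, 0.922, 0.001]
wrist_force: [-0.7, -0.6, 0.1]
opening: -0.001
gripper_force: 0.0
```

Run:
```python
from h import *
plan([])
p,d=get_image("top")
cv2.imwrite("pics/t4.png",cv2.resize(p[120:255,265:395,::-1],None,fx=4.4,fy=4.4,interpolation=cv2.INTER_CUBIC))
```

```text
t 12.45 pos [439.7 322.4 231.2] a -134.4 F [-0.7 -0.6  0.1] open -0.0 phi 109.5
```

View pics/t4.png

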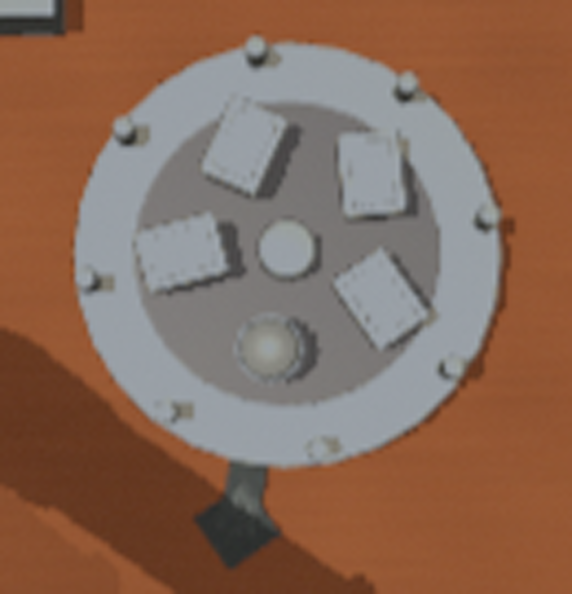

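The hand is clear. The shaker is at about (270,348), with the pointer below it. A final check on the angle:

Run:
```python
from h import *
px=lambda x,y:(265+(x+.5)/4.4-.5,120+(y+.5)/4.4-.5)
S=ray("top",px(270,348),105)[:2];print("shaker",np.hypot(*(S-C0)),ang(S-C0))
D=[(ang(ray("top",px(*q),95)[:2]-C0)-22.5)%45 for q in((256,46),(405,83),(486,214),(453,364),(320,446),(170,409),(90,277),(125,128))]
print(np.mean(D),"-> shaker",94.4+45+np.mean(D)-.8)
```

```text
shaker 78.27356754634641 169.9123225485995
31.049212841063518 -> shaker 169.6492128410635
```

```bash
python3 -c "
from plant import bot
print(bot.finish_job())"
```

```text
the job is handed in; nothing more can be done
None
```

I pushed the carousel round by one of its rim pegs until the shaker stood at the front, about 0.3° from the pointer's line by the top camera, left it at rest with the hand clear, and handed the job in at about 12.5 s.

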